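Torque-check the detector clamp, then open the test gas

ROBOT

A 6-joint arm with a two-finger parallel gripper is mounted at the origin on the work surface. World frame = base frame: x ahead of the robot, y to its left, z up, the work surface at z = 0. Lengths are in m, angles in rad, forces in N, time in s.
With the tool pointing down it reaches from about 0.275 to 0.775 m from the base axis. Payload 14.6 kg.
Tool frame: the origin (TCP) lies at the centre of the arm's flange, where the gripper is bolted on; the fingertips stand 173 mm ahead of it and the grasp point (between the pads) lies robot.grip_depth ahead of it (robot.grip_depth is the distance from the TCP to the grasp point, in m); z points along the fingers, y is the line along which they close (so a half turn about z gives the same grasp; the last joint's range is limited). The gripper opens to 85 mm and grips with 20 to 120 N. Pads are 22 mm wide; open, the fingers measure 114 mm over their backs; the gripper's body (76 mm by 85 mm) begins 54 mm behind the grasp point. The pads swing forward as they close: fully open they stand 13 mm farther back than shut.
Start: joints at [1.167, 0.263, -0.048, 1.259, 0, 1.415], TCP at [0.129, 0.509, 0.405] pointing down, gripper open.
Joint ranges: [-2.65, 2.65], [-0.89, 1.7], [-1.18, 1.37], [-2.13, 2.11], [-1.35, 1.29], [-3.14, 3.14]. Speed limits (rad/s): [1.89, 1.89, 2.57, 2.79, 3.14, 3.14].

INTERFACE

Orientations are given as a 3x3 rotation matrix whose columns are the frame's x, y, z axes.
In Python, from cell import status, eyes, workorder, robot gives the robot as it stands. The module is installed in compiled form; this text tells all that it offers.
- The arm moves only by the tool jog_arm, never from a script. Its argument "series" is a list of rows, each a list of 4 numbers: the shift along the tool's x, y, z each as a share of 0.08 m, from -1 to 1, then the turn about the tool's z as a share of pi rad, from -1 to 1. In form: [[tx, ty, tz, twist], ...]. A call has 1 to 20 rows; each row is the pose to reach, as a shift and turn from the pose commanded when the call began, along the tool's axes at that moment, turning the shorter way round; what a row does not reach only later rows make up. A row lasts 1/10 s, in which the tool goes at most 50 mm and 8.59 degrees, less where a joint would pass 70% of its speed; a pose out of reach is approached as far as the arm can. A call with a number of a shift or a turn outside -1 to 1 is refused whole. A call with a gripper value outside its range is refused whole. "gripper" is the finger opening in mm, from 0 to 85.4, set as the call begins (left out, the last holds). The fingers move at their own pace and stop on an object; "force" is the grip in N (left out, the last holds). Time passes only in rows, so rows that repeat a pose let the fingers close. It gives the time, the measured TCP pose, the force, the opening and the grip force at its end, in the units of the state.
- status.get_state(): the state, without advancing time (a new reading comes with each control period).
- eyes.capture(name): name is "side" or "top"; returns (picture, depth): 384x512x3 uint8, blue, green, red; 384x512 float32, m along the optical axis (not along the pixel's ray), 0 where there is no reading.
- eyes.camera_info(name): a dict with "intrinsics" (3x3 intrinsics, pixels), "dist" ([k1, k2, p1, p2, k3] as OpenCV has them; the pictures are not rectified), "world_to_cam" (4x4, takes a point from world to camera coordinates). Camera axes: x right, y up, looking along -z (the intrinsics and any distortion apply to the point x, -y, -z); pixel columns grow to the right and rows downward; lengths in m; the calibration is good to about 2 mm. A picture is of the moment at which its call begins. camera_info takes no time and is no camera call.
- workorder.close_job(): hands the job in; it is judged then, once.
The state is a dict: "time_s": time; "joints": joint angles; "joint_vel": joint speeds; "joint_efforts": joint torques, N m; "eef_pos": TCP position; "ee_rot": TCP orientation; "force": force on the tool from outside, world axes, zero at the start; "torque": the same for the moment, N m; "width": finger opening in m; "finger_force": force on a finger pad.
Only numpy, scipy, OpenCV 4.12 (cv2) and the standard library are available. Lean on these libraries where they do the work, as an engineer would, in place of code of your own. Each camera call takes 0.05 s, during which the arm holds its last target. There are 200 camera calls.

TASK

Check that the clamp screw on the detector cradle holds: by its orange wing handle, turn it clockwise until it bites, go on through any settling of the seal until it takes about 0.3 N m without turning, and keep that torque on for two seconds; more than 0.6 N m would ruin the thread. Leave it tight and let go, then swing the red valve lever on the gas manifold over to fully open, and leave the other things on the bench where they are.

Things in the scene. Friction and masses are not known exactly. Their poses are not given: they have to be found in the camera images.
- handle (a point): Centre (in plan and half-way up) of the orange wing handle on top of the clamp screw, 121 mm above the bench: an upright-axis bar 60 mm long (x axis), 14 mm wide (y axis), 22 mm high (z axis), so it spans heights 110 to 132 mm. The screw's vertical axis passes through this point. It can be gripped over its two ends or across its width, or pushed near one end. Under it is a 9 mm radius hub; the dark bridge beneath has its top 86 mm above the bench. z is up.
- clamp_screw (a joint): Turn of the clamp screw in rad, growing clockwise from above (tightening); starts at -0.9 to -0.05; 0 where it bites. Drag 0.05 N m plus 0.08 N m per rad/s; stays where left. After the bite the seal may settle: at about 0.12 N m the screw creeps on clockwise another 0.03 to 0.25 rad (varies, not shown in this reading), then stops dead.
- clamp_twist (a joint): Elastic twist of the screw's shaft in rad, positive under clockwise torque, 0 when let go; 40 N m per rad, so 0.3 N m is only 0.0075 rad, less than the scatter of one reading: go by the torque felt. Handle and shaft together give about 12 N m per rad: at the dead stop each 0.01 rad more at the handle adds about 0.12 N m.
- cradle: Fixed aluminium base plate 150 (x) by 136 (y) by 12 mm with a yellow gas detector lying on it under a dark steel bridge (118 mm along y, 24 mm along x, top 86 mm up); the clamp screw stands in the bridge's middle above the plate's centre. Origin: centre of the plate's underside.
- manifold: Fixed gas manifold: aluminium plate 120 (x) by 100 (y) by 12 mm with a grey block 70 by 60 mm, top 42 mm up, brass stubs to both sides in y out to 56 mm, and the red valve lever on top. Origin: centre of the plate's underside. The lever swings in the manifold's xz plane, from leaning to -x (closed) over the top to leaning to +x (open).
- gas_valve (a joint): Angle of the red valve lever in rad: 0 closed (leaning to the manifold's -x), 1.0 fully open (leaning to its +x, at a stop). It stays where it is left and moves under about 1 N at the tip.
- gas_valve_tip (a point): Centre of the red ball (26 mm across) at the end of the valve lever, a 10 mm steel rod. The lever's pivot lies above the manifold's centre, 64 mm above the bench and 80 mm from this point, so the ball starts 38 mm to the manifold's -x and 134 mm up, passes 144 mm up, and ends 38 mm to its +x. Can be pushed from the -x side; about 1 N moves it.
- spare_a_mid (a point): Centre of a spare yellow gas detector, 110 by 60 by 34 mm, lying loose on the bench (17 mm up); leave alone.
- spare_b_mid (a point): Centre of a second spare yellow gas detector, same size; leave alone.
- screw_bin_mid (a point): Centre of a blue open parts bin 100 by 120 by 50 mm high (25 mm up); leave alone.
- fitting_mid (a point): Centre of a loose upright brass fitting, 42 mm wide, 58 mm high (29 mm up); leave alone.
There are look-alikes about, which are no part of the job. What is shaped like the cradle but brown is not meant.

How it is judged:
On the way, in this order (a step that is already met when the one before it is completed fails the run):
1. the screw is seated and is held under 0.2 to 0.42 N m clockwise for 1.5 s (shaft twist 0.005 to 0.0105 rad) (value of joint clamp_screw above -0.03 rad and value of joint clamp_twist between 0.005 and 0.0105 rad), for 1.5 s.
2. the handle has been let go, with the screw still seated (value of joint clamp_screw above -0.05 rad and contact force between the fingers and clamp_screw below 0.1 N and value of joint clamp_twist below 0.002 rad), for 0.1 s.
3. the valve lever is swung fully open (value of joint gas_valve above 0.85 rad), for 0.2 s.
At the end, for the whole second after the job is handed in: The clamp screw is still seated (within 0.05 rad of its bite) with no torque left on it (twist under 0.002 rad), the valve lever is past 0.85 rad, and the four loose things lie within 30 mm of where they began (value of joint clamp_screw above -0.05 rad and value of joint clamp_twist below 0.002 rad and value of joint gas_valve above 0.85 rad and distance of each of spare_a_mid, spare_b_mid, screw_bin_mid, fitting_mid from where it was at the start of the episode below 0.03 m); the robot touches nothing.
It fails at once if more than 0.6 N m on the clamp screw, either way (twist beyond 0.015 rad) (value of joint clamp_twist above 0.015 rad or value of joint clamp_twist below -0.015 rad).
It fails at once if the valve is opened (past 0.4 rad) while torque is on the screw or it is not seated (value of joint gas_valve above 0.4 rad and (value of joint clamp_screw below -0.05 rad or value of joint clamp_twist above 0.004 rad)).
It fails at once if a loose bystander is knocked more than 30 mm (distance of any of spare_a_mid, spare_b_mid, screw_bin_mid, fitting_mid from where it was at the start of the episode above 0.03 m).
It also fails if it takes over 72 s, if anything falls off the work surface, if the arm or the gripper's body presses on something with over 40 N, if the wrist force passes 120 N, or if a joint passes its speed limit or range.

## Working session

There is one attempt and no reset: what is moved stays moved. The work goes in short steps, Python scripts to look and compute and a tool call to move; the robot and the scene stay as the last step left them, time stands still between calls to the robot, and variables do not carry over. Pictures are saved under pics/ and viewed, at most 10 in all, crops included, and the job is handed in when it is done.

Besides the shell and the picture viewer there is one more tool, called after "Emit:" in YAML: its name, and indented under it one key for each argument. jog_arm: Moves the arm, as the interface text tells. Shift numbers are shares of 0.08 m and turn numbers shares of pi rad, none past 1 either way. Its arguments: {"type":"object","properties":{"series":{"type":"array","items":{"type":"array","items":{"type":"number"}}},"gripper":{"type":"number"},"force":{"type":"number"}},"required":["series"]}

```bash
mkdir -p pics; cat > h.py <<'E'
import numpy as np, cv2
from cell import status, eyes, robot
def ray(n,u,v):
    c=eyes.camera_info(n);K=np.array(c["intrinsics"],float);d=np.array(c["dist"],float)
    p=cv2.undistortPoints(np.array([[[u,v]]],float),K,d)[0,0]
    T=np.linalg.inv(np.array(c["world_to_cam"]))
    return T[:3,3],T[:3,:3]@np.array([p[0],-p[1],-1.])
def onplane(n,u,v,z):
    o,d=ray(n,u,v);return o+d*(z-o[2])/d[2]
E
python3 - <<'E'
from h import *
for n in("side","top"):
    p,d=eyes.capture(n);cv2.imwrite(f"pics/{n}0.png",p);np.save(f"pics/{n}0.npy",d)
    T=np.linalg.inv(np.array(eyes.camera_info(n)["world_to_cam"]));print(n,T[:3,3].round(3))
print(robot.grip_depth);s=status.get_state();print({k:np.round(v,3).tolist() for k,v in s.items()})
E
```

```text
side [-0.158 -0.688  1.011]
top [0.342 0.029 1.113]
0.1547
{'time_s': 0.1, 'joints': [1.167, 0.263, -0.049, 1.259, -0.0, 1.416], 'joint_vel': [0.001, -0.001, 0.001, 0.0, 0.001, -0.0], 'joint_efforts': [0.005, -63.858, 38.506, 0.01, 0.0, 0.0], 'eef_pos': [0.129, 0.509, 0.404], 'ee_rot': [[-0.969, 0.246, -0.0], [0.246, 0.969, -0.001], [0.0, -0.001, -1.0]], 'force': [-1.537, 0.354, 0.344], 'torque': [0.053, 0.014, 0.03], 'finger_force': 0.0, 'width': 0.085}
```

View pics/top0.png

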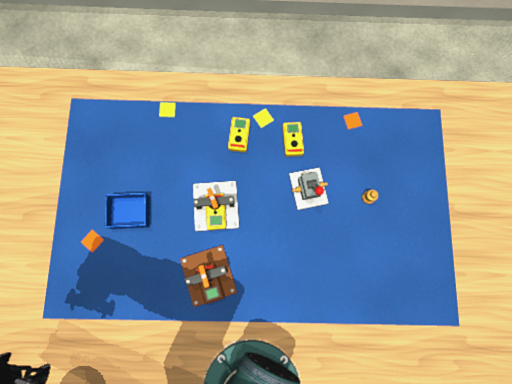

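View pics/side0.png

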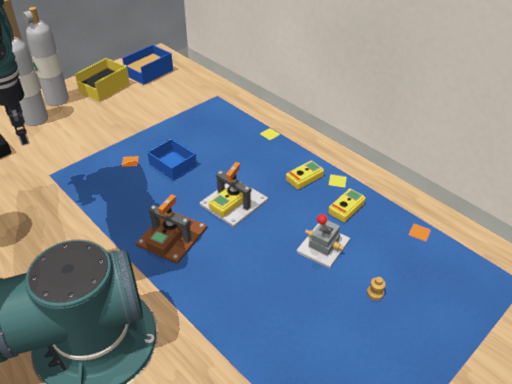

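Candidates in the top view: the orange handle at (213,197) on the aluminium cradle, which is the one I want; the orange handle at (205,273) on the brown look-alike; and flat orange squares at (92,241) and (353,120). The red ball is at (319,190) on the manifold. Next I take a close crop and measure.

```bash
python3 - <<'E'
from h import *
p=cv2.imread("pics/top0.png");s=cv2.imread("pics/side0.png")
cv2.imwrite("pics/crop.png",np.hstack([cv2.resize(p[170:240,180:250],(380,380),interpolation=0),cv2.resize(s[155:225,195:265],(380,380),interpolation=0)]))
def comps(n,img,lo,hi,box,z):
    h=cv2.cvtColor(img,cv2.COLOR_BGR2HSV);m=cv2.inRange(h,lo,hi);k=np.zeros_like(m);x0,y0,x1,y1=box;k[y0:y1,x0:x1]=m[y0:y1,x0:x1]
    nn,l,st,c=cv2.connectedComponentsWithStats(k)
    for i in range(1,nn):
        if st[i,4]<8: continue
        ys,xs=np.where(l==i)
        w=np.array([onplane(n,a,b,z)[:2] for a,b in zip(xs,ys)]);mu=w.mean(0);e,v=np.linalg.eigh(np.cov(w.T))
        r=cv2.minAreaRect((w*1000).astype(np.float32))
        print(n,st[i],c[i].round(1),mu.round(4),"ang",np.degrees(np.arctan2(v[1,1],v[0,1])).round(1),np.sqrt(e*12).round(4),np.round(r[0],1),np.round(r[1],1),round(r[2],1))
O=((5,150,120),(17,255,255))
comps("top",p,*O,(190,175,245,240),.132)
comps("side",s,*O,(195,155,265,225),.125)
R=((0,150,90),(4,255,255))
comps("top",p,*R,(285,165,335,215),.134)
comps("side",s,*R,(300,205,350,260),.134)
for n,img,b in(("top",p,(285,160,335,215)),("top",p,(185,175,245,240))):
    h=cv2.cvtColor(img,cv2.COLOR_BGR2HSV)
    comps(n,img,(0,0,195),(180,60,255),b,.012)
E
```

```text
top [206 189  16   9  44] [211.5 193.3] [0.5502 0.1282] ang 78.3 [0.0212 0.0376] [553.5 124. ] [22.4 42.3] 9.9
top [210 198   8  11  43] [214.  203.2] [0.5222 0.1197] ang -163.1 [0.0168 0.0288] [521.8 119.9] [27.1 15. ] 20.6
side [227 163  12  18  87] [232.  171.8] [0.5291 0.1193] ang -152.8 [0.017 0.077] [531.5 121.4] [77.  19.3] 28.9
side [195 222   4   3  10] [196.3 223.2] [0.3331 0.0306] ang 98.5 [0.0078 0.0114] [333.9  30.9] [6.9 7.9] 47.4
top [315 186   9   9  58] [318.7 190.1] [ 0.5673 -0.1745] ang 174.6 [0.0205 0.0228] [ 567.5 -174. ] [21.9 22.9] 45.8
side [318 215   8   9  56] [321.8 219. ] [ 0.5651 -0.1761] ang -138.9 [0.0172 0.0274] [ 564.8 -175.5] [28.6 17.4] 40.8
top [289 168  34  21 229] [303.2 175.9] [ 0.6407 -0.1506] ang 106.8 [0.0496 0.1246] [ 635.7 -159. ] [ 51.4 100.2] 13.8
top [294 190  34  20 326] [309.6 200.6] [ 0.5605 -0.1706] ang 95.5 [0.0439 0.1123] [ 570.3 -173.7] [ 55.9 100.3] 12.9
top [193 181  44  18 480] [214.  187.9] [0.5933 0.1329] ang 96.0 [0.0439 0.1519] [588.4 131.4] [ 55.2 136.3] 1.6
top [211 196   3   3   8] [211.9 197.1] [0.5634 0.1385] ang -135.6 [0.008  0.0103] [563.8 138.1] [6.5 6.3] 2.5
top [226 201  13  28 276] [232.1 216.4] [0.5037 0.0727] ang 179.3 [0.0381 0.0747] [510.   73.3] [85.2 37.4] 2.1
top [194 206  13  25 262] [199.8 219.2] [0.4926 0.1728] ang -172.5 [0.0371 0.0712] [495.1 173.2] [75.5 36. ] 6.5
```

View pics/crop.png

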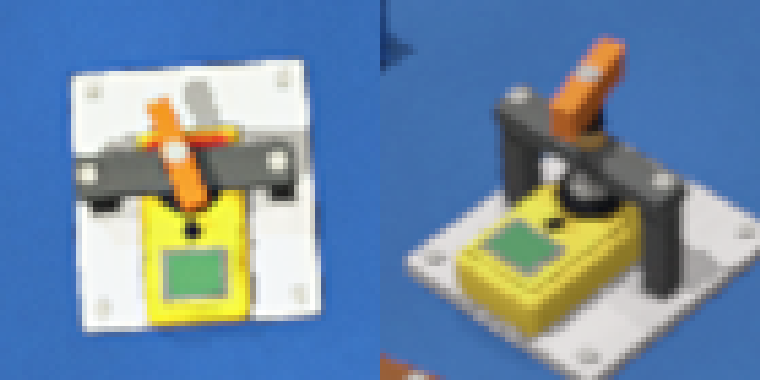

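The crop confirms the choice: an orange wing on the dark bridge over an aluminium plate, with a white centre dot at about (211.4,197.5) in top and (232.8,168.3) in side. Now the exact pose and the shifts.

```bash
cat >> h.py <<'E'
def tri(a,b):
    (o1,d1),(o2,d2)=ray("top",*a),ray("side",*b)
    t=np.linalg.lstsq(np.c_[d1,-d2],o2-o1,rcond=None)[0];p,q=o1+t[0]*d1,o2+t[1]*d2
    return (p+q)/2,np.linalg.norm(p-q)
def plan(xyz,yaw=None):
    """yaw: world angle of tool y (deg)"""
    s=status.get_state();R=np.array(s["ee_rot"]);y=np.degrees(np.arctan2(R[1,1],R[0,1]))
    print("pos",np.round(s["eef_pos"],4),"yaw_y",y.round(2),"shift shares",(R.T@(np.array(xyz)-s["eef_pos"])/.08).round(3),"turn share",None if yaw is None else round((((y-yaw)+90)%180-90)/180,4))
E
python3 - <<'E'
from h import *
print(tri((211.4,197.5),(232.8,168.3)))
print("dot",onplane("top",211.4,197.5,.132),onplane("side",232.8,168.3,.132))
f=lambda a,b:onplane("top",a*70/380-.5+180,b*70/380-.5+170,.132)
e1,e2=f(158,98),f(194,208);print(e1,e2,(e1+e2)/2,np.degrees(np.arctan2(*(e1-e2)[1::-1])))
c=[onplane("top",x*70/380-.5+180,y*70/380-.5+170,.012) for x,y in((71,75),(305,60),(322,315),(84,331))];print("plate",np.mean(c,0),np.round(c,4))
print("ball",tri((318.7,190.1),(321.8,219)))
plan([.54,.123,.4],108)
E
```

```text
(array([0.53955774, 0.12830082, 0.12609346]), np.float64(0.0003350688723466675))
dot [0.53824002 0.12780064 0.132     ] [0.53505503 0.12277269 0.132     ]
[0.56665159 0.13693671 0.132     ] [0.50916174 0.11581391 0.132     ] [0.53790667 0.12637531 0.132     ] 20.17423772896326
plate [0.53803011 0.12583309 0.012     ] [[0.6065 0.2014 0.012 ]
 [0.6193 0.0652 0.012 ]
 [0.4694 0.0508 0.012 ]
 [0.457  0.1859 0.012 ]]
ball (array([ 0.56748739, -0.17486128,  0.131593  ]), np.float64(0.0006138158059519124))
pos [0.1293 0.5088 0.4043] yaw_y 75.74 shift shares [-6.164 -3.409  0.056] turn share -0.1792
```

Emit:
jog_arm:
  series:
    - [-1,-0.55,0,-0.19]
    - [-1,-0.55,0,-0.19]
    - [-1,-0.55,0,-0.19]
    - [-1,-0.55,0,-0.19]
    - [-1,-0.55,0,-0.19]
  gripper: 85
  force: 25

```text
time_s: 0.6
eef_pos: [0.1962, 0.4462, 0.4045]
ee_rot: [[-0.939, -0.343, -0.0], [-0.343, 0.939, -0.0], [0.0, -0.0, -1.0]]
force: [0.1, -0.5, 0.9]
width: 0.0849
finger_force: 0.0
```

```bash
python3 -c "
from h import *
plan([.538,.126,.36],110.2)"
```

```text
pos [0.1962 0.4462 0.4045] yaw_y 110.09 shift shares [-2.638 -5.227  0.557] turn share -0.0006
```

Emit:
jog_arm:
  series:
    - [-0.5,-1,0.1,0]
    - [-0.5,-1,0.1,0]
    - [-0.5,-1,0.1,0]

```text
time_s: 0.9
eef_pos: [0.2628, 0.383, 0.3962]
ee_rot: [[-0.942, -0.335, -0.0], [-0.335, 0.942, -0.001], [0.0, -0.001, -1.0]]
force: [-0.5, 0.5, -0.4]
width: 0.0851
finger_force: 0.0
```

Emit:
jog_arm:
  series:
    - [-0.5,-1,0.1,0]
    - [-0.5,-1,0.1,0]
    - [-0.5,-1,0.1,0]

```text
time_s: 1.2
eef_pos: [0.3278, 0.3217, 0.3882]
ee_rot: [[-0.942, -0.335, -0.0], [-0.335, 0.942, -0.001], [0.0, -0.001, -1.0]]
force: [0.1, 0.8, 0.6]
width: 0.0854
finger_force: 0.0
```

Emit:
jog_arm:
  series:
    - [-0.5,-1,0.1,0]
    - [-0.5,-1,0.1,0]
    - [-0.5,-1,0.1,0]

```text
time_s: 1.5
eef_pos: [0.3927, 0.2604, 0.3801]
ee_rot: [[-0.942, -0.336, -0.0], [-0.336, 0.942, -0.001], [0.0, -0.001, -1.0]]
force: [0.4, 0.3, 0.3]
width: 0.0848
finger_force: 0.0
```

Emit:
jog_arm:
  series:
    - [-0.5,-1,0.1,0]
    - [-0.5,-1,0.1,0]
    - [-0.5,-1,0.1,0]

```text
time_s: 1.8
eef_pos: [0.4576, 0.1991, 0.372]
ee_rot: [[-0.942, -0.337, -0.0], [-0.337, 0.942, -0.0], [0.0, -0.0, -1.0]]
force: [0.6, 0.4, 0.8]
width: 0.0851
finger_force: 0.0
```

Emit:
jog_arm:
  series:
    - [-0.5,-1,0.1,0]
    - [-0.5,-1,0.1,0]
    - [-0.5,-1,0.1,0]
    - [-0.5,-1,0.1,0]

```text
time_s: 2.2
eef_pos: [0.5202, 0.1395, 0.3644]
ee_rot: [[-0.941, -0.339, -0.001], [-0.339, 0.941, 0.0], [0.001, 0.001, -1.0]]
force: [-0.6, -0.0, 0.2]
width: 0.0847
finger_force: 0.0
```

```bash
python3 -c "
from h import *
plan([.538,.126,.278],110.2)"
```

```text
pos [0.5202 0.1395 0.3644] yaw_y 109.84 shift shares [-0.153 -0.235  1.08 ] turn share -0.002
```

Emit:
jog_arm:
  series:
    - [-0.15,-0.235,0.2,0]
    - [-0.15,-0.235,0.6,0]
    - [-0.15,-0.235,1,0]
    - [-0.15,-0.235,1,0]
    - [-0.15,-0.235,1,0]

```text
time_s: 2.7
eef_pos: [0.5375, 0.1263, 0.2856]
ee_rot: [[-0.94, -0.342, -0.0], [-0.342, 0.94, 0.0], [0.0, 0.0, -1.0]]
force: [0.5, -0.9, 0.0]
width: 0.0852
finger_force: 0.0
```

```bash
python3 - <<'E'
from h import *
plan([.538,.126,.278],110.2)
s=status.get_state();print(s["force"],s["torque"])
p,_=eyes.capture("top");q,_=eyes.capture("side")
cv2.imwrite("pics/c2.png",np.hstack([cv2.resize(p[160:240,170:250],(400,400)),cv2.resize(q[130:220,190:280],(400,400))]))
print(status.get_state()["torque"])
E
```

```text
pos [0.5375 0.1263 0.2856] yaw_y 109.99 shift shares [-0.005 -0.006  0.095] turn share -0.0012
[ 0.48413874 -0.87596403  0.0250466 ] [-0.00856315 -0.04457312 -0.0007483 ]
[-0.04370291 -0.07281513 -0.02432411]
```

View pics/c2.png

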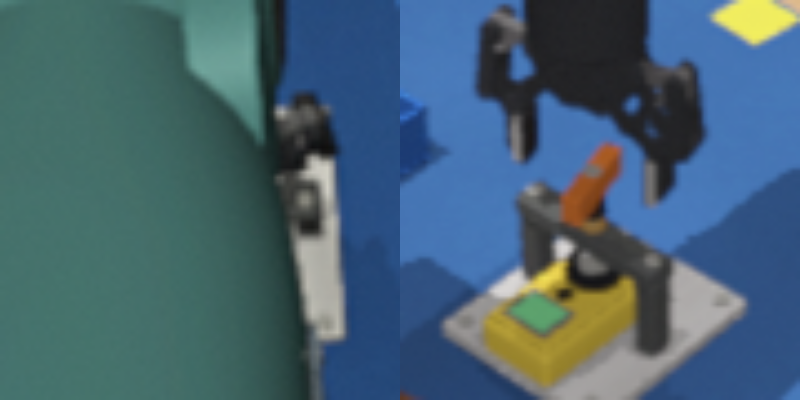

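The view shows the fingers straddling the orange wing. Lowering and closing on it now.

Emit:
jog_arm:
  series:
    - [0,0,0.1,0]
    - [0,0,0.1,0]

```text
time_s: 3.0
eef_pos: [0.538, 0.1253, 0.2766]
ee_rot: [[-0.94, -0.341, 0.0], [-0.341, 0.94, 0.0], [-0.0, -0.0, -1.0]]
force: [-0.1, -0.1, 0.3]
width: 0.0851
finger_force: 0.0
```

Emit:
jog_arm:
  series:
    - [0,0,0,0]
    - [0,0,0,0]
    - [0,0,0,0]
    - [0,0,0,0]
    - [0,0,0,0]
    - [0,0,0,0]
    - [0,0,0,0]
    - [0,0,0,0]
  gripper: 0
  force: 25

```text
time_s: 3.8
eef_pos: [0.5381, 0.1252, 0.2768]
ee_rot: [[-0.94, -0.341, 0.0], [-0.341, 0.94, 0.0], [-0.0, 0.0, -1.0]]
force: [-1.1, 1.0, 2.7]
width: 0.016
finger_force: 24.4
```

```bash
cat >> h.py <<'E'
def ft(k=4):
    L=[]
    for i in range(k):
        eyes.camera_info("top");s=status.get_state();L.append([*s["force"],*s["torque"]])
        if i<k-1: eyes.capture("top")
    R=np.array(s["ee_rot"])
    print("t",round(s["time_s"],2),"yaw",np.degrees(np.arctan2(R[1,1],R[0,1])).round(2),"pos",np.round(s["eef_pos"],4),"w",round(s["width"],4),"ff",np.round(s["finger_force"],1),"F/T",np.mean(L,0).round(3),"sdTz",np.std(np.array(L)[:,5]).round(3))
E
python3 -c "
from h import *
ft(6)"
```

```text
t 4.05 yaw 109.94 pos [0.5381 0.1252 0.2768] w 0.0162 ff 24.5 F/T [-8.840e-01  7.630e-01  3.587e+00  2.360e-01  1.940e-01 -3.000e-03] sdTz 0.025
```

Emit:
jog_arm:
  series:
    - [0,0,0,0.004]
    - [0,0,0,0.008]
    - [0,0,0,0.012]
    - [0,0,0,0.016]
    - [0,0,0,0.02]
    - [0,0,0,0.02]

```text
time_s: 4.65
eef_pos: [0.5382, 0.1251, 0.2767]
ee_rot: [[-0.96, -0.28, 0.0], [-0.28, 0.96, 0.0], [-0.0, 0.0, -1.0]]
force: [-1.9, 1.1, 5.3]
width: 0.0158
finger_force: 24.6
```

```bash
python3 -c "
from h import *
ft(5)"
```

```text
t 4.85 yaw 106.32 pos [0.5381 0.1252 0.2767] w 0.0159 ff 24.6 F/T [-1.137  1.314  5.416  0.354  0.224  0.006] sdTz 0.011
```

Emit:
jog_arm:
  series:
    - [0,0,0,0.004]
    - [0,0,0,0.008]
    - [0,0,0,0.012]
    - [0,0,0,0.016]
    - [0,0,0,0.02]

```text
time_s: 5.35
eef_pos: [0.5382, 0.1252, 0.2767]
ee_rot: [[-0.976, -0.22, 0.0], [-0.22, 0.976, 0.0], [-0.0, 0.0, -1.0]]
force: [-1.4, 1.1, 5.3]
width: 0.0162
finger_force: 24.6
```

```bash
python3 -c "
from h import *
ft(5)"
```

```text
t 5.55 yaw 102.71 pos [0.5381 0.1252 0.2767] w 0.0161 ff 24.6 F/T [-1.062  1.33   5.124  0.376  0.227  0.061] sdTz 0.033
```

Emit:
jog_arm:
  series:
    - [0,0,0,0.004]
    - [0,0,0,0.008]
    - [0,0,0,0.012]
    - [0,0,0,0.016]
    - [0,0,0,0.02]

```text
time_s: 6.05
eef_pos: [0.5382, 0.1252, 0.2767]
ee_rot: [[-0.987, -0.158, 0.0], [-0.158, 0.987, 0.0], [-0.0, 0.0, -1.0]]
force: [-1.3, 1.8, 4.9]
width: 0.016
finger_force: 24.6
```

```bash
python3 -c "
from h import *
ft(6)"
```

```text
t 6.3 yaw 99.12 pos [0.5381 0.1252 0.2767] w 0.0162 ff 24.6 F/T [-1.069  1.794  5.002  0.363  0.206  0.094] sdTz 0.022
```

Emit:
jog_arm:
  series:
    - [0,0,0,0.003]
    - [0,0,0,0.006]
    - [0,0,0,0.01]

```text
time_s: 6.6
eef_pos: [0.5382, 0.1252, 0.2768]
ee_rot: [[-0.992, -0.127, 0.0], [-0.127, 0.992, 0.0], [-0.0, 0.0, -1.0]]
force: [-1.3, 1.8, 5.4]
width: 0.016
finger_force: 24.6
```

```bash
python3 -c "
from h import *
ft(6)"
```

```text
t 6.85 yaw 97.32 pos [0.5382 0.1252 0.2767] w 0.0159 ff 24.6 F/T [-1.042  1.688  5.488  0.382  0.214  0.106] sdTz 0.028
```

Emit:
jog_arm:
  series:
    - [0,0,0,0.003]
    - [0,0,0,0.006]
    - [0,0,0,0.01]

```text
time_s: 7.15
eef_pos: [0.5381, 0.1252, 0.2767]
ee_rot: [[-0.995, -0.096, 0.0], [-0.096, 0.995, 0.0], [-0.0, 0.0, -1.0]]
force: [-1.4, 2.0, 4.9]
width: 0.0162
finger_force: 24.6
```

```bash
python3 -c "
from h import *
ft(6)"
```

```text
t 7.4 yaw 95.52 pos [0.5381 0.1252 0.2767] w 0.0161 ff 24.6 F/T [-1.02   1.824  4.991  0.385  0.206  0.108] sdTz 0.033
```

Emit:
jog_arm:
  series:
    - [0,0,0,0.003]
    - [0,0,0,0.006]
    - [0,0,0,0.01]

```text
time_s: 7.7
eef_pos: [0.5381, 0.1252, 0.2767]
ee_rot: [[-0.998, -0.064, 0.0], [-0.064, 0.998, 0.0], [-0.0, 0.0, -1.0]]
force: [-1.2, 1.7, 4.8]
width: 0.0163
finger_force: 24.6
```

```bash
python3 -c "
from h import *
ft(6)"
```

```text
t 7.95 yaw 93.72 pos [0.5381 0.1252 0.2767] w 0.0163 ff 24.6 F/T [-0.925  1.758  5.22   0.397  0.191  0.105] sdTz 0.033
```

Emit:
jog_arm:
  series:
    - [0,0,0,0.003]
    - [0,0,0,0.006]
    - [0,0,0,0.01]

```text
time_s: 8.25
eef_pos: [0.5381, 0.1252, 0.2767]
ee_rot: [[-0.999, -0.033, 0.0], [-0.033, 0.999, 0.0], [-0.0, 0.0, -1.0]]
force: [-1.0, 1.4, 5.3]
width: 0.0162
finger_force: 24.6
```

```bash
python3 -c "
from h import *
ft(6)"
```

```text
t 8.5 yaw 91.92 pos [0.5381 0.1252 0.2767] w 0.0161 ff 24.6 F/T [-0.787  1.775  5.06   0.394  0.224  0.109] sdTz 0.035
```

Emit:
jog_arm:
  series:
    - [0,0,0,0.003]
    - [0,0,0,0.006]
    - [0,0,0,0.01]

```text
time_s: 8.8
eef_pos: [0.5381, 0.1252, 0.2767]
ee_rot: [[-1.0, -0.002, 0.0], [-0.002, 1.0, 0.0], [-0.0, 0.0, -1.0]]
force: [-1.5, 1.9, 4.8]
width: 0.0162
finger_force: 24.6
```

```bash
python3 -c "
from h import *
ft(6)"
```

```text
t 9.05 yaw 90.12 pos [0.5382 0.1252 0.2767] w 0.0158 ff 24.6 F/T [-1.053  1.754  4.806  0.396  0.23   0.23 ] sdTz 0.029
```

Emit:
jog_arm:
  series:
    - [0,0,0,0.002]
    - [0,0,0,0.002]
    - [0,0,0,0.002]

```text
time_s: 9.35
eef_pos: [0.5381, 0.1252, 0.2767]
ee_rot: [[-1.0, 0.004, 0.0], [0.004, 1.0, 0.0], [-0.0, 0.0, -1.0]]
force: [-1.1, 2.1, 5.1]
width: 0.0161
finger_force: 24.6
```

```bash
python3 -c "
from h import *
ft(10)"
```

```text
t 9.8 yaw 89.77 pos [0.5381 0.1252 0.2767] w 0.016 ff 24.6 F/T [-0.872  1.787  5.055  0.393  0.22   0.254] sdTz 0.025
```

Emit:
jog_arm:
  series:
    - [0,0,0,0.002]
    - [0,0,0,0.002]
    - [0,0,0,0.002]

```text
time_s: 10.1
eef_pos: [0.5381, 0.1252, 0.2767]
ee_rot: [[-1.0, 0.01, 0.0], [0.01, 1.0, 0.0], [-0.0, 0.0, -1.0]]
force: [-1.3, 1.8, 5.5]
width: 0.016
finger_force: 24.6
```

```bash
python3 -c "
from h import *
ft(12)"
```

```text
t 10.65 yaw 89.41 pos [0.5382 0.1252 0.2767] w 0.0164 ff 24.6 F/T [-1.028  1.982  5.343  0.392  0.226  0.256] sdTz 0.027
```

The torque is flat at 0.255 N m for the last 0.006 rad, so the grip is probably slipping. I'll back off a little, grip firmer and retry.

Emit:
jog_arm:
  series:
    - [0,0,0,-0.002]
    - [0,0,0,-0.004]
    - [0,0,0,-0.004]

```text
time_s: 10.95
eef_pos: [0.5381, 0.1252, 0.2767]
ee_rot: [[-1.0, -0.002, 0.0], [-0.002, 1.0, 0.0], [-0.0, 0.0, -1.0]]
force: [-0.0, 1.5, 5.3]
width: 0.0159
finger_force: 24.6
```

Emit:
jog_arm:
  series:
    - [0,0,0,0]
    - [0,0,0,0]
    - [0,0,0,0]
  force: 45

```text
time_s: 11.25
eef_pos: [0.5382, 0.1252, 0.2768]
ee_rot: [[-1.0, -0.002, 0.0], [-0.002, 1.0, 0.0], [-0.0, 0.0, -1.0]]
force: [-1.1, 2.2, 5.6]
width: 0.0148
finger_force: 43.8
```

```bash
python3 -c "
from h import *
ft(8)"
```

```text
t 11.6 yaw 90.12 pos [0.5382 0.1252 0.2768] w 0.0153 ff 43.8 F/T [-1.431  1.884  5.96   0.406  0.278  0.231] sdTz 0.022
```

Emit:
jog_arm:
  series:
    - [0,0,0,0.002]
    - [0,0,0,0.002]
    - [0,0,0,0.002]

```text
time_s: 11.9
eef_pos: [0.5381, 0.1252, 0.2768]
ee_rot: [[-1.0, 0.004, 0.0], [0.004, 1.0, 0.0], [-0.0, 0.0, -1.0]]
force: [-1.5, 1.6, 6.8]
width: 0.0147
finger_force: 43.9
```

```bash
python3 -c "
from h import *
ft(12)"
```

```text
t 12.45 yaw 89.77 pos [0.5382 0.1252 0.2768] w 0.0152 ff 43.9 F/T [-1.313  1.746  6.199  0.391  0.271  0.293] sdTz 0.017
```

The torque rises at about 10 N m/rad, so it is on the dead stop, at 0.29 N m. Holding it there.

Emit:
jog_arm:
  series:
    - [0,0,0,0]
    - [0,0,0,0]
    - [0,0,0,0]
    - [0,0,0,0]
    - [0,0,0,0]
    - [0,0,0,0]
    - [0,0,0,0]
    - [0,0,0,0]
    - [0,0,0,0]
    - [0,0,0,0]
    - [0,0,0,0]
    - [0,0,0,0]
    - [0,0,0,0]
    - [0,0,0,0]
    - [0,0,0,0]
    - [0,0,0,0]
    - [0,0,0,0]
    - [0,0,0,0]
    - [0,0,0,0]
    - [0,0,0,0]

```text
time_s: 14.45
eef_pos: [0.5381, 0.1252, 0.2768]
ee_rot: [[-1.0, 0.004, 0.0], [0.004, 1.0, 0.0], [-0.0, 0.0, -1.0]]
force: [-1.3, 1.6, 5.7]
width: 0.0149
finger_force: 43.9
```

```bash
python3 -c "
from h import *
ft(8)"
```

```text
t 14.8 yaw 89.77 pos [0.5381 0.1252 0.2768] w 0.0148 ff 43.9 F/T [-1.266  1.943  6.079  0.395  0.29   0.288] sdTz 0.019
```

Emit:
jog_arm:
  series:
    - [0,0,0,0]
    - [0,0,0,0]
    - [0,0,0,0]
    - [0,0,0,0]
    - [0,0,0,0]
    - [0,0,0,0]
    - [0,0,0,0]
  gripper: 60

```text
time_s: 15.5
eef_pos: [0.5381, 0.1251, 0.2767]
ee_rot: [[-1.0, 0.004, 0.0], [0.004, 1.0, -0.0], [-0.0, -0.0, -1.0]]
force: [-0.0, -0.2, -0.8]
width: 0.0599
finger_force: 0.0
```

```bash
python3 -c "
from h import *
ft(3)"
```

```text
t 15.6 yaw 89.78 pos [0.5381 0.1251 0.2767] w 0.0598 ff 0.0 F/T [ 0.032 -0.27  -0.216 -0.023 -0.012 -0.014] sdTz 0.01
```

Emit:
jog_arm:
  series:
    - [0,0,-0.3,0]
    - [0,0,-0.7,0]
    - [0,0,-1,0]
    - [0,0,-1,0]

```text
time_s: 16.0
eef_pos: [0.5387, 0.1252, 0.3597]
ee_rot: [[-1.0, 0.004, 0.005], [0.004, 1.0, 0.0], [-0.005, 0.0, -1.0]]
force: [-0.4, 0.1, -0.4]
width: 0.0602
finger_force: 0.0
```

```bash
python3 - <<'E'
from h import *
plan([.46,-.185,.33])
p=cv2.imread("pics/top0.png");f=lambda x,y:onplane("top",x,y,.012)
k=np.zeros(p.shape[:2],np.uint8);h=cv2.cvtColor(p,cv2.COLOR_BGR2HSV);m=cv2.inRange(h,(0,0,195),(180,60,255));k[165:213,285:335]=m[165:213,285:335]
pts=np.argwhere(k)[:,::-1];w=np.array([f(*q)[:2] for q in pts]);r=cv2.minAreaRect((w*1000).astype(np.float32));print(r,cv2.boxPoints(r).round(1).tolist())
E
```

```text
pos [0.5387 0.1252 0.3597] yaw_y 89.78 shift shares [ 0.971 -3.881  0.365] turn share None
((601.6842041015625, -166.55142211914062), (120.23100280761719, 100.33705139160156), 12.932539939880371) [[531.9000244140625, -131.10000610351562], [554.2999877929688, -228.89999389648438], [671.5, -202.0], [649.0, -104.19999694824219]]
```

Released cleanly. The manifold centre is at (0.602,-0.167) with its +x axis at 12.9°. I'm closing the fingers and moving to the ball's -x side.

Emit:
jog_arm:
  series:
    - [0.07,-0.5,0,0]
    - [0.07,-1,0,0]
    - [0.07,-1,0,0]
  gripper: 0

```text
time_s: 16.3
eef_pos: [0.5321, 0.042, 0.3562]
ee_rot: [[-1.0, 0.007, -0.001], [0.007, 1.0, -0.001], [0.0, -0.001, -1.0]]
force: [0.6, 0.7, -0.0]
width: 0.0167
finger_force: 0.0
```

Emit:
jog_arm:
  series:
    - [0.07,-0.5,0,0]
    - [0.07,-1,0,0]
    - [0.07,-1,0,0]

```text
time_s: 16.6
eef_pos: [0.5263, -0.0378, 0.3561]
ee_rot: [[-1.0, 0.007, -0.0], [0.007, 1.0, -0.001], [0.0, -0.001, -1.0]]
force: [0.5, -0.0, -0.2]
width: 0.0003
finger_force: 0.0
```

Emit:
jog_arm:
  series:
    - [0.07,-0.5,0,0]
    - [0.07,-1,0,0]
    - [0.07,-1,0,0]

```text
time_s: 16.9
eef_pos: [0.5205, -0.1175, 0.3561]
ee_rot: [[-1.0, 0.007, -0.0], [0.007, 1.0, -0.001], [0.0, -0.001, -1.0]]
force: [1.0, 0.8, -0.5]
width: 0.0006
finger_force: 0.0
```

Emit:
jog_arm:
  series:
    - [0.07,-0.5,0,-0.073]
    - [0.07,-0.9,0,-0.073]
    - [0.07,-0.9,0,-0.073]
    - [0.07,-0.9,0,-0.073]

```text
time_s: 17.3
eef_pos: [0.5146, -0.1863, 0.3562]
ee_rot: [[-0.975, -0.222, -0.001], [-0.222, 0.975, 0.001], [0.0, 0.001, -1.0]]
force: [-0.7, 0.7, -0.2]
width: -0.0
finger_force: 0.0
```

```bash
python3 -c "
from h import *
plan([.516,-.186,.291],102.9)"
```

```text
pos [ 0.5146 -0.1863  0.3562] yaw_y 102.84 shift shares [-0.018 -0.     0.815] turn share -0.0003
```

Emit:
jog_arm:
  series:
    - [0,0,0.3,0]
    - [0,0,0.6,0]
    - [0,0,0.81,0]
    - [0,0,0.81,0]

```text
time_s: 17.7
eef_pos: [0.5141, -0.185, 0.29]
ee_rot: [[-0.975, -0.224, -0.003], [-0.224, 0.975, 0.002], [0.003, 0.003, -1.0]]
force: [0.0, 0.3, -0.2]
width: -0.0
finger_force: 0.0
```

Emit:
jog_arm:
  series:
    - [-0.1,0,0,0]
    - [-0.2,0,0,0]
    - [-0.3,0,0,0]
    - [-0.4,0,0,0]
    - [-0.5,0,0,0]
    - [-0.6,0,0,0]
    - [-0.7,0,0,0]
    - [-0.8,0,0,0]
    - [-0.8,0,0,0]

```text
time_s: 18.6
eef_pos: [0.5779, -0.1723, 0.2917]
ee_rot: [[-0.975, -0.224, 0.0], [-0.224, 0.975, 0.0], [-0.0, 0.0, -1.0]]
force: [0.9, 0.4, 0.3]
width: 0.0002
finger_force: 0.0
```

```bash
python3 - <<'E'
from h import *
p,_=eyes.capture("side");cv2.imwrite("pics/c3.png",cv2.resize(p[170:280,270:380],(440,440)))
c=np.array([.6017,-.1666]);d=np.array([.975,.223]);s=status.get_state();print("along",(np.array(s["eef_pos"])[:2]-c)@d,s["force"])
E
```

```text
along -0.02500260700914361 [-0.66914351  0.10591959 -0.2780144 ]
```

View pics/c3.png

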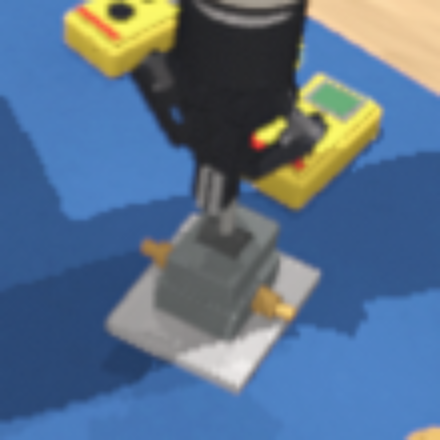

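The view shows the fingers at (215,190) in the crop behind the lever; the ball is hidden and has been pushed forward. I need about 39 mm more.

Emit:
jog_arm:
  series:
    - [-0.1,0,0,0]
    - [-0.2,0,0,0]
    - [-0.3,0,0,0]
    - [-0.4,0,0,0]
    - [-0.42,0,0,0]
    - [-0.44,0,0,0]
    - [-0.44,0,0,0]

```text
time_s: 19.35
eef_pos: [0.6113, -0.1646, 0.2919]
ee_rot: [[-0.975, -0.224, 0.0], [-0.224, 0.975, 0.0], [-0.0, 0.0, -1.0]]
force: [-0.5, 0.4, 0.4]
width: -0.0001
finger_force: 0.0
```

Emit:
jog_arm:
  series:
    - [-0.02,0,0,0]
    - [-0.03,0,0,0]
    - [-0.04,0,0,0]
    - [-0.04,0,0,0]

```text
time_s: 19.75
eef_pos: [0.6144, -0.1639, 0.2919]
ee_rot: [[-0.975, -0.224, -0.0], [-0.224, 0.975, 0.0], [0.0, 0.0, -1.0]]
force: [0.2, 0.8, 0.7]
width: 0.0001
finger_force: 0.3
```

```bash
python3 - <<'E'
from h import *
c=np.array([.6017,-.1666]);d=np.array([.975,.223]);s=status.get_state();print("along",(np.array(s["eef_pos"])[:2]-c)@d,s["force"])
E
```

```text
along 0.012956102058823938 [0.15120919 0.82647421 0.74664574]
```

Emit:
jog_arm:
  series:
    - [-0.02,0,0,0]
    - [-0.03,0,0,0]
    - [-0.03,0,0,0]

```text
time_s: 20.05
eef_pos: [0.616, -0.1635, 0.2917]
ee_rot: [[-0.975, -0.223, -0.002], [-0.223, 0.975, -0.001], [0.002, -0.0, -1.0]]
force: [-8.3, -2.6, 2.2]
width: 0.0002
finger_force: 4.5
```

Emit:
jog_arm:
  series:
    - [-0.02,0,0,0]
    - [-0.03,0,0,0]
    - [-0.03,0,0,0]

```text
time_s: 20.35
eef_pos: [0.6171, -0.1631, 0.2916]
ee_rot: [[-0.975, -0.223, -0.006], [-0.223, 0.975, -0.002], [0.006, -0.0, -1.0]]
force: [-21.5, -6.5, 8.2]
width: 0.0001
finger_force: 11.3
```

```bash
python3 - <<'E'
from h import *
p,_=eyes.capture("side");q,_=eyes.capture("top");cv2.imwrite("pics/c4.png",np.hstack([cv2.resize(p[190:270,280:360],(400,400)),cv2.resize(q[150:230,270:350],(400,400))]))
ft(3)
E
```

```text
t 20.55 yaw 102.86 pos [ 0.617  -0.1632  0.2917] w -0.0001 ff 11.1 F/T [-21.161  -5.853   8.374  -1.143   4.007  -0.054] sdTz 0.031
```

View pics/c4.png

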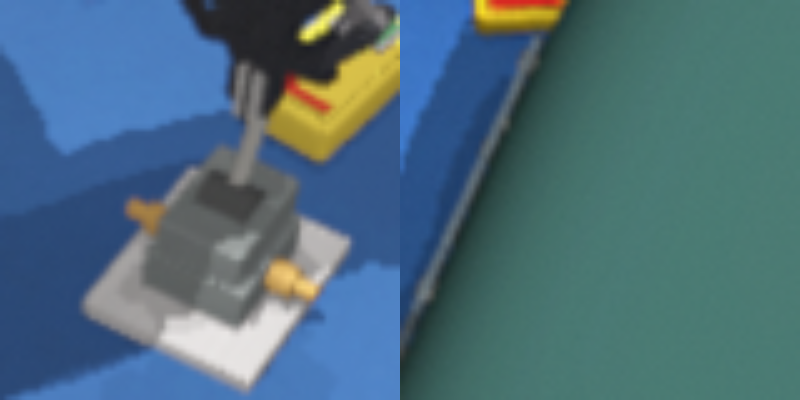

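The side crop shows the lever rod at (245,150) leaning to +x, and the force has risen to 22 N, so it is at the stop. Backing away and lifting clear.

Emit:
jog_arm:
  series:
    - [0.1,0,0,0]
    - [0.4,0,0,0]
    - [0.7,0,0,0]
    - [0.8,0,-0.3,0]
    - [0.8,0,-0.8,0]
    - [0.8,0,-1,0]
    - [0.8,0,-1,0]

```text
time_s: 21.25
eef_pos: [0.5571, -0.1774, 0.3745]
ee_rot: [[-0.975, -0.224, 0.004], [-0.224, 0.975, -0.002], [-0.004, -0.003, -1.0]]
force: [-0.1, -0.6, -0.6]
width: 0.0001
finger_force: 0.0
```

Emit:
jog_arm:
  series:
    - [0.5,0,-0.5,0]
    - [1,0,-1,0]
    - [1,0,-1,0]
    - [1,0,-1,0]

```text
time_s: 21.65
eef_pos: [0.4781, -0.1953, 0.4527]
ee_rot: [[-0.975, -0.223, 0.002], [-0.223, 0.975, -0.001], [-0.002, -0.002, -1.0]]
force: [0.1, -0.4, -0.3]
width: 0.0003
finger_force: 0.0
```

```bash
python3 - <<'E'
from h import *
p,_=eyes.capture("side");q,_=eyes.capture("top");cv2.imwrite("pics/c5.png",np.hstack([cv2.resize(p[140:300,180:400],(550,400)),cv2.resize(q[150:250,280:340],(240,400))]))
h=cv2.cvtColor(p,cv2.COLOR_BGR2HSV)[195:265,300:360];m=cv2.inRange(h,(0,150,90),(4,255,255));n,l,st,c=cv2.connectedComponentsWithStats(m)
C=np.array([.6017,-.1666]);d=np.array([.975,.223])
for i in range(1,n):
    if st[i,4]>8: w=onplane("side",*(c[i]+[300,195]),.134);print(st[i],w,"along",(w[:2]-C)@d)
ft(3)
E
```

```text
[32  4  8 10 53] [ 0.63575973 -0.16150279  0.134     ] along 0.0343449154316758
t 21.85 yaw 102.95 pos [ 0.4794 -0.1949  0.4502] w -0.0 ff 0.0 F/T [ 0.618  0.129 -0.236 -0.002 -0.005  0.011] sdTz 0.012
```

View pics/c5.png

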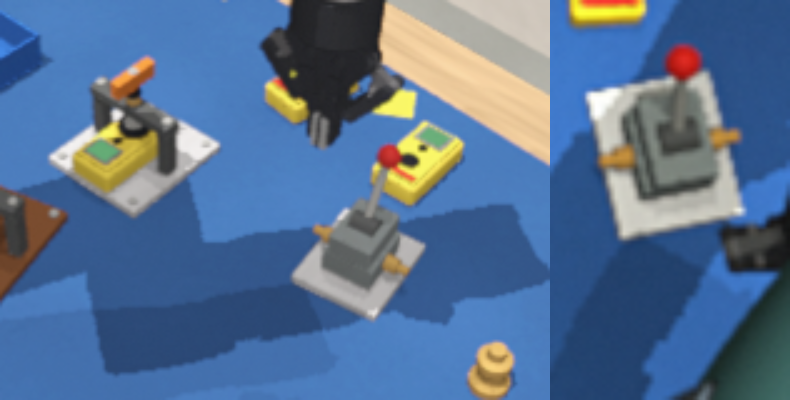

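The lever leans to +x with the ball at (390,155), mirror-symmetric to where it started. The handle is in place and the bystanders that show here are undisturbed. Handing in.

```bash
python3 -c "
from cell import workorder
print(workorder.close_job())"
```

```text
the job is handed in; nothing more can be done
None
```

The clamp screw took about 0.29 N m at its dead stop for over two seconds without turning and was let go still tight; the red valve lever is at its fully open stop, and the job is handed in (no verdict came back).

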